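# Start the test rig from its guarded switch

## Robot

A 6-joint arm with a two-finger parallel gripper is mounted at the origin on the work surface. World frame = base frame: x ahead of the robot, y to its left, z up, the work surface at z = 0. Lengths are in mm, angles in rad, forces in N, time in s.
With the tool pointing down it reaches from about 350 to 875 mm from the base axis. Payload 4.2 kg.
Tool frame: the origin (TCP) lies midway between the tips of the shut fingers; the grasp point (between the pads) lies 19 mm behind it; z points along the fingers, y is the direction in which the jaws open and shut (so a half turn about z gives the same grasp; the last joint's range is limited). The gripper opens to 85 mm and grips with 20 to 120 N. Pads are 22 mm wide; open, the fingers measure 114 mm over their backs; the gripper's body (76 mm by 85 mm) begins 54 mm behind the grasp point. The pads swing forward as they close: fully open they stand 13 mm farther back than shut.
Start: joints at [1.523, 0.385, 0.008, 0, -1.194, -0.259], TCP at [188.724, 595.804, 231.312] pointing down, gripper open.
Joint ranges: [-3.14, 3.14], [-1.21, 2.06], [-1.07, 1.41], [-3.16, 2.05], [-2.99, -0.16], [-3.1, 3.1]. Speed limits (rad/s): [2.79, 2.79, 3.14, 3.14, 3.14, 3.14].

## Interface

Orientations are given as a unit quaternion [x, y, z, w].
In Python, from bench import arm gives the robot as it stands. The module is installed in compiled form; this text tells all that it offers.
- The arm moves only by the tool drive_tool, never from a script. Its argument "moves" is a list that holds one entry, the list of rows, each a list of 7 numbers: the opening, from 0 (shut) to 1 (fully open), then the shift along the tool's x, y, z in m, then the turn, a rotation vector about the tool's x, y, z in rad. In form: [[[hand, dx, dy, dz, wx, wy, wz], ...]]. A call has 1 to 20 rows; each row shifts and turns the pose as measured when the row begins, along the tool's axes as they then stand; what a row does not reach is not made up. A row lasts 1/10 s, in which the tool goes at most 50 mm and 8.59 degrees, less where a joint would pass 70% of its speed; a pose out of reach is approached as far as the arm can. A call with a gripper value outside its range is refused whole. The fingers move at their own pace and stop on an object; the grip force is fixed at half the most. Time passes only in rows, so rows that do not move let the fingers close. It gives the time, the measured TCP pose, the force and the opening at its end, in the units of the state.
- arm.read_state(): the state, without advancing time (a new reading comes with each control period).
- arm.get_image(name): name is "side" or "top"; returns (picture, depth): 420x560x3 uint8, red, green, blue; 420x560 float32, mm along the optical axis (not along the pixel's ray), 0 where there is no reading.
- arm.camera_params(name): a dict with "fov_y" (degrees; the focal length in pixels is half the picture's height over the tangent of half this angle, whatever the lens; pixels are square), "cx", "cy" (the principal point, pixels), "k1" (the pictures are not rectified: a ray, as slopes to the right and down, at radius r is drawn at 1 + k1 r^2 times it, then the intrinsics apply), "world_from_camera" (4x4, takes a point from camera to world coordinates). Camera axes: x right, y down, z forward; pixel columns grow to the right and rows downward; lengths in mm; the calibration is good to about 2 mm. A picture is of the moment at which its call begins. camera_params takes no time and is no camera call.
- arm.job_done(): hands the job in, once; it reports no verdict.
The state is a dict: "clock": time; "joints": joint angles; "joint_vel": joint speeds; "joint_efforts": joint torques, N m; "position": TCP position; "ee_rot": TCP orientation; "contact_force": force on the tool from outside, world axes, zero at the start; "wrist_torque": the same for the moment, N m; "gripper_width": finger opening in mm.
Only numpy, scipy, OpenCV 4.12 (cv2) and the standard library are available. Lean on these libraries where they do the work, as an engineer would, in place of code of your own. Each camera call takes 0.05 s, during which the arm holds its last target.

## Task

Switch the test rig on at its guarded console: flip the orange cover up and over until it stays open by itself, then push the round knob down against its spring and, keeping it pressed, turn it clockwise until the yellow pointer stands at the green mark. The knob just spins idly unless it is pressed down; lean on it only as hard as it takes, so that the switch is not pushed out of its clips into the panel, and leave the other things on the bench where they are.

Things in the scene. Friction and masses are not known exactly. Their poses are not given: they have to be found in the camera images.
- panel: Grey sloped top plate of the console, 210 x 150 mm, tilted 12 degrees down towards the robot. Origin: on its surface, on the knob's axis. z is the surface normal (the knob's axis), x runs up the slope towards the cover's hinge, y to the robot's left. Spans x -110 to 100, y -75 to 75 mm. Two yellow side walls, 66 mm high, x -70 to 85, inner faces at y = +-65 mm.
- switch (a point): Point on the plate's surface on the knob's axis (same as the panel's origin). The orange knob: a ribbed grip 40 mm in diameter and 24 mm tall on a flange 68 mm in diameter and 5 mm thick. With the knob up, the flange's upper face is 31 mm above the plate and the knob's top 55 mm. The dial that it drives lies beneath, at a depth that differs and is not measured.
- knob (a joint): Turn of the knob, rad, clockwise from above, endless; starts anywhere. Pressed along panel -z it yields from about 3.5 N, 0.3 N more per mm; after 2 to 12 mm (varies, hidden) it meets the dial, 4.5 N is added at once, and it drives the dial; 1.5 mm further it is at its hard stop (10 to 14 N). 14 to 20 N is a good press. Not down on the dial, it spins idly. It may be let up, turned back and pressed again.
- module (a joint): How far the whole switch (black collar) has been forced down out of its clips into the plate, m; 0 at the start. It gives way when the knob is pushed at its hard stop with more than about 30 N. Not to be moved by more than 1.5 mm.
- dial (a joint): The pointer dial under the knob: rad, 0 with its yellow pointer at the red mark (towards panel +y), 1.571 (end stop) with it at the green mark (towards panel +x, the hinge); clockwise seen from above grows. Starts at 0 to 0.3. Stays where it is left. Only the pressed knob turns it.
- guard (a joint): The cover's hinge: rad, 0 shut, grows as it opens up and away from the robot, 2.1 at its open stop. It falls shut from less than about 1.5 and falls open to the stop from more than about 1.95.
- guard_grip (a point): Centre of the cover's black handle: a cylinder 22 mm in diameter and 16 mm long (between its flat ends, along panel y, parallel to the hinge), on a 10 mm square stem, 34 mm above the cover's upper face. The cover is an amber clear plate 155 x 126 x 4 mm with an orange rim, about 0.12 kg.
- guard_hinge (a point): Middle of the cover's hinge line, which runs along panel y; panel coordinates x 80, y 0, z 64 mm. In the cover's frame (x up the panel when shut) the handle's centre lies 125 mm before it (-x) and 38 mm above it.
- bracket_red: Red L-shaped printed bracket, loose, 70 x 70 x 24 mm. Bystander.
- bracket_blue: Blue L-shaped printed bracket, loose, 70 x 70 x 24 mm. Bystander.
- screwdriver: Screwdriver lying on the bench, loose. Bystander.
- planter: Turquoise cup, 80 mm wide, 85 mm tall, loose. Bystander.
- meter: Orange hand meter with a blue display, 90 x 60 x 30 mm, loose. Bystander.
- glue: Small white bottle with a red cap, 40 mm wide, 90 mm tall, loose. Bystander.
- spool: Green spool, 70 mm wide, 40 mm tall, loose. Bystander.

How it is judged (in metres and radians):
On the way, in this order (a step that is already met when the one before it is completed fails the run):
1. the cover is flipped up to its open stop and stays there (value of joint guard above 1.95 rad), for 0.4 s.
2. the pressed knob has turned the pointer to the green mark, the cover still open (value of joint dial above 1.4 rad and value of joint guard above 1.95 rad), for 0.2 s.
At the end, for the whole second after the job is handed in: The cover stays open (joint guard above 1.95 rad), the pointer stands at the green mark (joint dial above 1.4 rad, within 10 degrees of its stop) and is at rest (all of step 2 and not (velocity of joint dial above 0.05 rad/s)); the robot touches nothing.
It fails at once if another thing on the bench is moved by more than 30 mm (distance of any of bracket_red, bracket_blue, screwdriver, planter, meter, glue, spool from where it was at the start of the episode above 0.03 m).
It fails at once if the switch is forced more than 1.5 mm out of its clips (value of joint module above 0.0015 m).
It also fails if it takes over 61 s, if anything falls off the work surface, if the arm or the gripper's body presses on something with over 40 N, if the wrist force passes 120 N, or if a joint passes its speed limit or range.

## Working session

There is one attempt and no reset: what is moved stays moved. The work goes in short steps, Python scripts to look and compute and a tool call to move; the robot and the scene stay as the last step left them, time stands still between calls to the robot, and variables do not carry over. Pictures are saved under pics/ and viewed, and the job is handed in when it is done.

Besides the shell and the picture viewer there is one more tool, called after ">>>" as name(argument=value, ...), one argument or row to a line, values as JSON. drive_tool: Moves the arm, as the interface text tells. Its arguments: {"type":"object","properties":{"moves":{"type":"array","items":{"type":"array","items":{"type":"array","items":{"type":"number"}}}}},"required":["moves"]}

```bash
mkdir -p pics
python3 - <<'E'
from bench import arm
import cv2,numpy as np
print(arm.read_state())
for n in("side","top"):
    p,d=arm.get_image(n); cv2.imwrite(f"pics/{n}0.png",p[:,:,::-1]); np.savez(f"pics/{n}0.npz",p=p,d=d); print(n,arm.camera_params(n))
E
```

```text
{'clock': 0.0, 'joints': array([ 1.52259240e+00,  3.85533895e-01,  6.59098511e-03, -4.83583878e-04,
       -1.19398276e+00, -2.58575969e-01]), 'joint_vel': array([ 0.00143344, -0.00195481, -0.00074288, -0.00058404, -0.00077972,
       -0.00037906]), 'joint_efforts': array([ 6.51883420e-04, -3.92293561e+01,  1.88393354e+01,  4.18601230e+00,
       -4.62678523e-03, -4.07615360e-06]), 'position': array([188.56750818, 595.25153533, 230.2239101 ]), 'ee_rot': array([ 9.88244591e-01, -1.52877222e-01, -1.11709125e-04,  1.08238263e-03]), 'contact_force': array([0.15254776, 0.22801624, 0.06317672]), 'wrist_torque': array([ 0.00961405, -0.00084975, -0.00538445]), 'gripper_width': 85.31782544838285}
side {'fov_y': 57.65997766108496, 'cx': 279.8556669552994, 'cy': 206.60640747318047, 'k1': -0.07560833193352567, 'world_from_camera': array([[ 8.30547584e-01, -3.00731608e-01,  4.68776291e-01,
         1.17809719e+02],
       [-5.56513400e-01, -4.14884004e-01,  7.19836161e-01,
        -6.69261125e+02],
       [-2.19897015e-02, -8.58738472e-01, -5.11942077e-01,
         6.86173399e+02],
       [ 0.00000000e+00,  0.00000000e+00,  0.00000000e+00,
         1.00000000e+00]])}
top {'fov_y': 42.61546597607574, 'cx': 289.1407834687402, 'cy': 210.30947632830276, 'k1': -0.13328796914862964, 'world_from_camera': array([[-9.05225327e-03, -9.98556539e-01,  5.29423716e-02,
         5.51947017e+02],
       [-9.99729595e-01,  7.90339155e-03, -2.18694807e-02,
         7.87133603e+01],
       [ 2.14194887e-02, -5.31260238e-02, -9.98358068e-01,
         1.36214453e+03],
       [ 0.00000000e+00,  0.00000000e+00,  0.00000000e+00,
         1.00000000e+00]])}
```

View pics/side0.png

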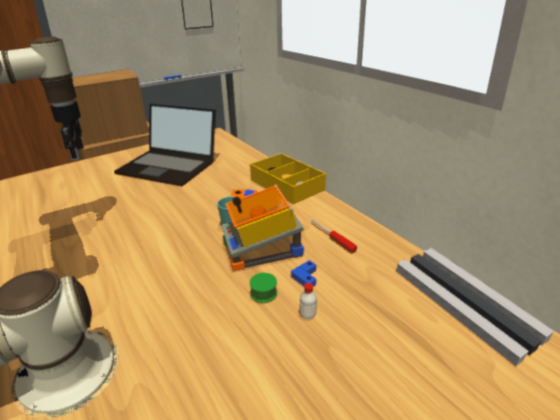

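View pics/top0.png

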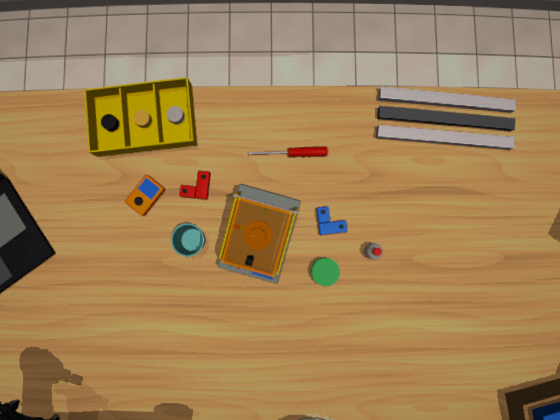

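```bash
cat > h.py <<'E'
import numpy as np,cv2
from bench import arm
def K(n):
    c=arm.camera_params(n); f=210/np.tan(np.radians(c['fov_y']/2)); return c,f
def rays(n,uv):
    c,f=K(n); uv=np.atleast_2d(np.array(uv,float)); m=np.array([[f,0,c['cx']],[0,f,c['cy']],[0,0,1]])
    s=cv2.undistortPoints(uv.reshape(-1,1,2),m,np.array([c['k1'],0,0,0.])).reshape(-1,2)
    d=np.c_[s,np.ones(len(s))]; W=c['world_from_camera']; return W[:3,3],d@W[:3,:3].T   # point=o+depth*d
def pts(n,uv,dep): o,d=rays(n,uv); return o+d*np.asarray(dep).reshape(-1,1)
def proj(n,P):
    c,f=K(n); W=c['world_from_camera']; q=(np.atleast_2d(P)-W[:3,3])@W[:3,:3]; s=q[:,:2]/q[:,2:]; r2=(s**2).sum(1,keepdims=True)
    s=s*(1+c['k1']*r2); return s*f+[c['cx'],c['cy']]
E
python3 - <<'E'
import cv2,numpy as np
t=cv2.imread('pics/top0.png')[170:300,190:320]; cv2.imwrite('pics/topc.png',cv2.resize(t,None,fx=4.6,fy=4.6,interpolation=cv2.INTER_CUBIC))
t=cv2.imread('pics/side0.png')[175:275,205:320]; cv2.imwrite('pics/sidec.png',cv2.resize(t,None,fx=6,fy=6,interpolation=cv2.INTER_CUBIC))
d=np.load('pics/top0.npz')['d']; print(d[180:290:6,215:305:6].astype(int))
E
```

```text
[[1361 1363 1362 1360    0 1365 1375 1366 1366 1363 1365 1369 1366 1373
  1367]
 [1364 1368 1363 1368 1262 1260 1368 1365 1363 1367 1365 1368 1365 1365
  1371]
 [1360 1362 1364 1361 1232 1260 1259 1258 1258 1260 1364 1364 1364 1367
  1363]
 [1361 1363 1364 1366 1194 1193 1262 1261 1261 1260 1261 1263 1263 1270
  1367]
 [1359 1365 1359 1201 1196 1199 1201 1193 1194 1196 1263 1262 1256 1259
  1264]
 [1356 1362 1361 1203 1202 1197 1193 1196 1201 1197 1190 1190 1199 1264
  1360]
 [1356 1360 1359 1200 1202 1200 1199 1196 1198 1197 1202 1198 1197 1201
  1362]
 [1360 1362 1358 1196 1200 1203 1205 1202 1204 1204 1205 1200 1199 1202
  1362]
 [1358 1359 1211 1207 1201 1202 1203 1205 1204 1204 1201 1201 1198 1271
  1363]
 [1357 1358 1213 1210 1211 1206 1207 1206 1209 1209 1206 1201 1273 1362
  1363]
 [1353 1358 1210 1210 1212 1211 1208 1205 1208 1206 1204 1204 1209 1360
  1358]
 [1355 1357 1209 1214 1217 1213 1208 1211 1210 1211 1206 1206 1274 1359
  1360]
 [1356 1214 1211 1214 1213 1218 1215 1213 1215 1212 1208 1211 1361 1361
  1355]
 [1357 1227 1218 1214 1216 1216 1175 1216 1215 1213 1213 1215 1353 1361
  1360]
 [1356 1289 1288 1221 1219 1174 1170 1218 1217 1215 1215 1218 1357 1358
  1356]
 [1349 1353 1353 1292 1286 1290 1218 1218 1216 1214 1213 1290 1356 1357
  1351]
 [1346 1344 1349 1354 1353 1353 1293 1285 1291 1285 1288 1351 1359 1356
  1354]
 [1354 1346 1345 1357 1352 1350 1352 1355 1354 1356 1285 1356 1355 1354
  1352]
 [1349 1341 1352 1352 1351 1350 1348 1353 1349 1358 1355 1354 1356 1352
  1357]]
```

View pics/topc.png

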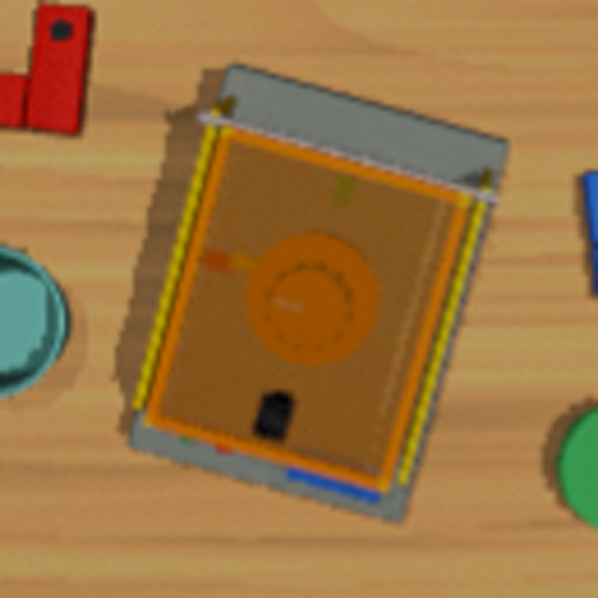

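View pics/sidec.png

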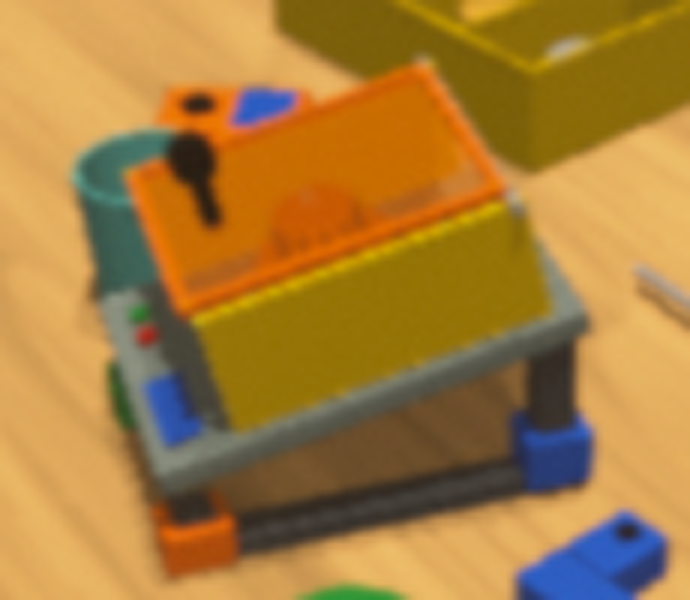

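```bash
cat >> h.py <<'E'
from scipy.spatial.transform import Rotation as R
def Rp(yaw): return (R.from_euler('z',yaw)*R.from_euler('y',-np.radians(12))).as_matrix()
E
python3 - <<'E'
from h import *
from scipy.optimize import least_squares
C=np.array([[100,75,0],[100,-75,0],[-110,-75,0],[-110,75,0]])
tu=np.array([[235,65],[507,143],[402,522],[132,447]])/4.6+[190,170]-.4
su=np.array([[588,318],[165,475],[106,292]])/6+[205,175]-.4
Hp=np.array([[-45,0,102.]])
def f(v):
    M=Rp(v[3]); P=C@M.T+v[:3]
    return np.r_[(proj('top',P)-tu).ravel(),(proj('side',P[[1,2,3]])-su).ravel()]
s=least_squares(f,[560,80,90,-.26]); print(s.x,np.degrees(s.x[3]),s.fun.round(1))
v=s.x; M=Rp(v[3])
for n in('top','side'):
  for nm,p in dict(handle=[-45,0,102],knobtop=[0,0,55],hinge=[80,0,64]).items():
    q=proj(n,M@np.array(p)+v[:3])[0]; print(n,nm,(q-([190,170] if n=='top' else [205,175]))*(4.6 if n=='top' else 6), (M@np.array(p)+v[:3]).round(1))
# depth check of cover plane & panel
d=np.load('pics/top0.npz')['d']
def panel(u,w):
    y,x=np.mgrid[w-1:w+2,u-1:u+2]; return ((pts('top',np.c_[x.ravel(),y.ravel()],d[y,x].ravel())-v[:3])@M).mean(0).round(1)
for u,w in((245,191),(290,205),(270,200),(230,270),(260,250),(270,230),(249,259),(265,279)): print(u,w,panel(u,w))
E
```

```text
[ 5.69652866e+02  1.21663296e+02  8.45384908e+01 -2.86567973e-01] -16.419135381879038 [-0.8 -1.2  1.7 -0.6  0.4  0.2 -0.8 -0.6  0.6 -1.1 -1.6  0.5 -1.5  1.6]
top handle [275.28634244 412.12511633] [507.1 140.1 175. ]
top knobtop [309.23380135 304.29018595] [558.7 124.9 138.3]
top hinge [350.87026176 152.35452243] [631.9 103.3 163.8]
side handle [191.08823917 158.78073999] [507.1 140.1 175. ]
side knobtop [311.35712299 207.75244525] [558.7 124.9 138.3]
side hinge [467.54222914 132.57763644] [631.9 103.3 163.8]
245 191 [84.2 58.2  1.3]
290 205 [ 81.4 -52.3  -0.1]
270 200 [80.  -4.   1.3]
230 270 [-116.3   44.8  -19. ]
260 250 [-26.  -14.9  68.4]
270 230 [ 24.3 -24.3  67.6]
249 259 [-41.8   1.7 111.2]
265 279 [-107.9  -43.5    0.9]
```

```bash
cat >> h.py <<'E'
V=np.array([569.65,121.66,84.54]); M=Rp(-0.2866)
def goto(P,Rt=None):
    s=arm.read_state(); Rc=R.from_quat(s['ee_rot']); d=Rc.inv().apply(np.array(P)-s['position'])
    out=[d.round(1)]
    if Rt is not None: out.append((Rc.inv()*Rt).as_rotvec().round(4))
    print('pos',s['position'].round(1),'delta tool mm',*out,'t',round(s['clock'],2),'F',s['contact_force'].round(1),'w',round(s['gripper_width'],1)); return d
def down(yaw=-0.2866): # tool x along panel heading, z down
    return R.from_euler('z',yaw)*R.from_euler('x',np.pi)
def tilt(a,yaw=-0.2866): # a>0: tool z leans backwards towards robot as it goes down (normal to panel a=-12deg..)
    return R.from_euler('z',yaw)*R.from_euler('y',a)*R.from_euler('x',np.pi)
E
python3 -c "
from h import *
goto([507,140,225],down())"
```

```text
pos [188.6 595.3 230.4] delta tool mm [441.1 337.8   6.1] [ 0.0019 -0.0001 -0.0204] t 0.1 F [ 0.5 -0.2 -0.7] w 85.4
```

>>> drive_tool(
  moves=[
    [[1, 0.034, 0.026, 0, 0, 0, -0.002], [1, 0.034, 0.026, 0, 0, 0, -0.002], [1, 0.034, 0.026, 0, 0, 0, -0.002], [1, 0.034, 0.026, 0, 0, 0, -0.002], [1, 0.034, 0.026, 0, 0, 0, -0.002], [1, 0.034, 0.026, 0, 0, 0, -0.002], [1, 0.034, 0.026, 0, 0, 0, -0.002], [1, 0.034, 0.026, 0, 0, 0, -0.002], [1, 0.034, 0.026, 0, 0, 0, -0.002], [1, 0.034, 0.026, 0, 0, 0, -0.002], [1, 0.034, 0.026, 0, 0, 0, 0], [1, 0.034, 0.026, 0, 0, 0, 0], [1, 0, 0, 0, 0, 0, 0]],
  ],
)

```text
clock: 1.4
position: [495.8, 160.9, 225.6]
ee_rot: [0.99, -0.14, -0.002, 0.006]
contact_force: [-0.4, 0.9, -0.5]
gripper_width: 85.4
```

```bash
python3 -c "
from h import *
goto([507,140,225],down())"
```

```text
pos [495.8 160.9 225.6] delta tool mm [16.6 17.   0.8] [0.0117 0.0031 0.0049] t 1.4 F [-0.4  0.9 -0.5] w 85.4
```

>>> drive_tool(
  moves=[
    [[1, 0.017, 0.017, 0, 0.012, 0.003, 0.005], [1, 0, 0, 0, 0, 0, 0]],
  ],
)

```text
clock: 1.6
position: [507.6, 138.1, 224.7]
ee_rot: [0.99, -0.144, -0.001, 0.0]
contact_force: [0.6, -0.5, 0.4]
gripper_width: 85.2
```

```bash
python3 -c "
from h import *
goto([507,140,158],down())
for n in('top','side'):
    p,d=arm.get_image(n); o,s=((190,170),4) if n=='top' else ((190,120),4)
    cv2.imwrite(f'pics/{n}1.png',cv2.resize(p[o[1]:o[1]+150,o[0]:o[0]+150,::-1],None,fx=s,fy=s,interpolation=cv2.INTER_CUBIC))
"
```

```text
pos [507.6 138.1 224.7] delta tool mm [-1.  -1.7 66.7] [ 0.0005  0.0018 -0.003 ] t 1.6 F [ 0.6 -0.5  0.4] w 85.2
```

View pics/side1.png

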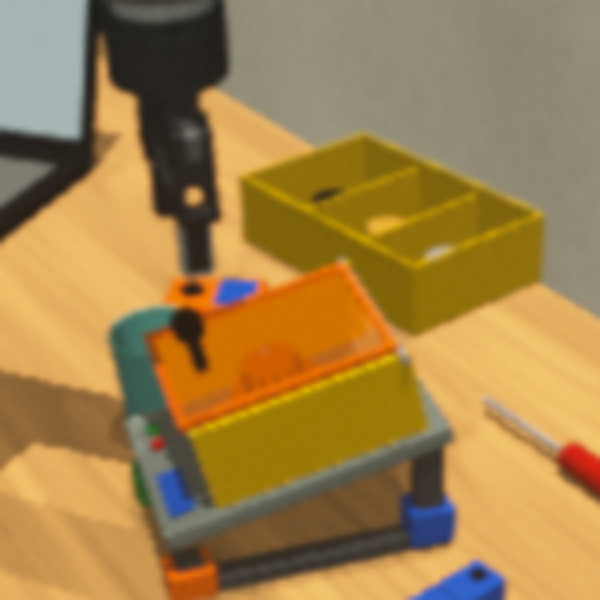

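View pics/top1.png

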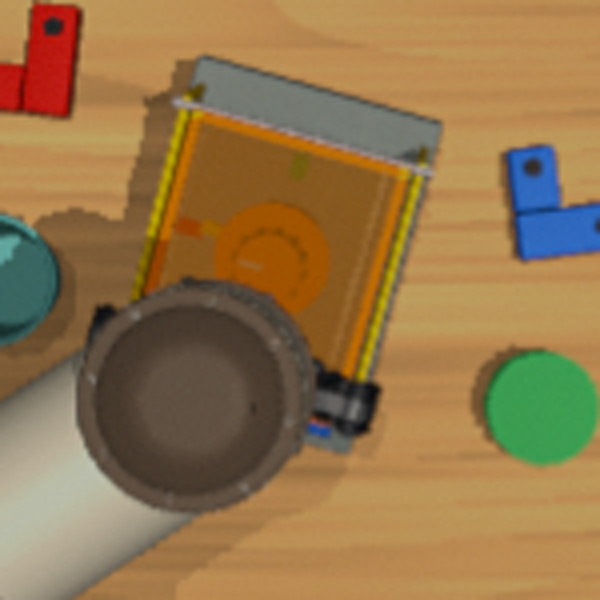

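>>> drive_tool(
  moves=[
    [[1, 0, -0.001, 0.035, 0, 0, 0], [1, 0, 0, 0.03, 0, 0, 0], [1, 0, 0, 0, 0, 0, 0]],
  ],
)

```text
clock: 2.0
position: [506.9, 143.7, 159.5]
ee_rot: [0.99, -0.141, 0.001, -0.001]
contact_force: [-1.0, -0.4, -0.2]
gripper_width: 85.4
```

```bash
python3 -c "
from h import *
goto([507,140,158],down())"
```

```text
pos [506.9 143.7 159.5] delta tool mm [1.1 3.5 1.5] [-0.0028 -0.0006  0.0028] t 2.0 F [-1.  -0.4 -0.2] w 85.4
```

>>> drive_tool(
  moves=[
    [[1, 0.001, 0.004, 0.001, 0, 0, 0], [0.5, 0, 0, 0, 0, 0, 0], [0.15, 0, 0, 0, 0, 0, 0], [0, 0, 0, 0, 0, 0, 0], [0, 0, 0, 0, 0, 0, 0], [0, 0, 0, 0, 0, 0, 0]],
  ],
)

```text
clock: 2.6
position: [508.3, 141.1, 164.2]
ee_rot: [0.99, -0.139, 0.004, -0.002]
contact_force: [-0.3, -1.4, 1.3]
gripper_width: 14.6
```

```bash
python3 -c "
from h import *
goto([507,140,158],down())"
```

```text
pos [508.3 141.1 164.2] delta tool mm [-1.   1.5  6.2] [-0.005  -0.0067  0.0076] t 2.6 F [-0.3 -1.4  1.3] w 14.6
```

```bash
cat >> h.py <<'E'
H=M@np.array([80,0,64.])+V; hd=np.array([np.cos(-.2866),np.sin(-.2866),0])
def ang():
    s=arm.read_state(); g=s['position']-R.from_quat(s['ee_rot']).apply([0,0,19]); d=g-H
    a=np.arctan2(d[2],d@hd); print('arc angle deg',np.degrees(a).round(1),'r',np.hypot(d[2],d@hd).round(1),'theta~',(np.radians(175.1)-a).round(3),'F',s['contact_force'].round(1),'pos',s['position'].round(1),'lat',round(d@np.array([.2827,.9592,0]),1),'w',round(s['gripper_width'],1),'t',round(s['clock'],2)); return a
def plan(a1,n,r=130.6):
    s=arm.read_state(); Rc=R.from_quat(s['ee_rot']); a0=ang(); g=s['position']-Rc.apply([0,0,19])
    for a in np.linspace(a0,a1,n+1)[1:]:
        q=H+hd*np.cos(a)*r+np.array([0,0,1])*np.sin(a)*r; print(Rc.inv().apply(q-g).round(1)); g=q
E
python3 -c "
from h import *
plan(np.radians(122),7)"
```

```text
arc angle deg 171.5 r 130.9 theta~ 0.063 F [-0.3 -1.4  1.3] pos [508.3 141.1 164.2] lat 1.2 w 14.6 t 2.6
[  3.7   1.2 -15.7]
[  5.4  -0.  -15.2]
[  7.2  -0.  -14.4]
[  8.9   0.  -13.4]
[ 10.5   0.  -12.2]
[ 11.9   0.  -10.8]
[13.2  0.1 -9.3]
```

>>> drive_tool(
  moves=[
    [[0, 0.003, 0, -0.016, 0, 0, 0], [0, 0.005, 0, -0.015, 0, 0, 0], [0, 0.007, 0, -0.014, 0, 0, 0], [0, 0.009, 0, -0.013, 0, 0, 0]],
  ],
)

```text
clock: 3.0
position: [528.0, 135.2, 217.9]
ee_rot: [0.99, -0.141, -0.002, -0.003]
contact_force: [-0.0, 3.4, -6.0]
gripper_width: 14.6
```

```bash
python3 -c "
from h import *
plan(np.radians(110),7)"
```

```text
arc angle deg 146.0 r 131.0 theta~ 0.507 F [-0.   3.4 -6. ] pos [528.  135.2 217.9] lat 1.1 w 14.6 t 3.0
[ 7.3  1.1 -9.2]
[ 7.8 -0.  -8.8]
[ 8.5 -0.  -8.1]
[ 9.2  0.  -7.3]
[ 9.8  0.  -6.4]
[10.4  0.  -5.5]
[10.8  0.  -4.5]
```

>>> drive_tool(
  moves=[
    [[0, 0.008, 0, -0.009, 0, 0, 0], [0, 0.008, 0, -0.009, 0, 0, 0], [0, 0.009, 0, -0.008, 0, 0, 0], [0, 0.009, 0, -0.007, 0, 0, 0], [0, 0.01, 0, -0.006, 0, 0, 0], [0, 0.011, 0, -0.005, 0, 0, 0]],
  ],
)

```text
clock: 3.6
position: [572.6, 122.2, 258.0]
ee_rot: [0.99, -0.141, -0.016, -0.003]
contact_force: [-4.4, 3.6, 0.6]
gripper_width: 14.8
```

```bash
python3 -c "
from h import *
plan(np.radians(72),7)"
```

```text
arc angle deg 118.6 r 128.9 theta~ 0.987 F [-4.4  3.6  0.6] pos [572.6 122.2 258. ] lat 1.3 w 14.8 t 3.6
[12.6  1.4 -8.4]
[14.2  0.  -5.3]
[14.7  0.  -3.6]
[15.   0.  -1.9]
[15.2  0.1 -0.1]
[15.1  0.1  1.6]
[14.8  0.1  3.4]
```

>>> drive_tool(
  moves=[
    [[0, 0.013, 0, -0.008, 0, 0, 0], [0, 0.014, 0, -0.005, 0, 0, 0], [0, 0.015, 0, -0.004, 0, 0, 0], [0, 0.015, 0, -0.002, 0, 0, 0], [0, 0.015, 0, 0, 0, 0, 0]],
  ],
)

```text
clock: 4.1
position: [638.7, 103.0, 273.6]
ee_rot: [0.99, -0.14, -0.024, -0.003]
contact_force: [-3.6, 2.8, 1.9]
gripper_width: 14.1
```

```bash
python3 -c "
from h import *
plan(np.radians(54),6)
goto(H,down())"
```

```text
arc angle deg 86.7 r 129.0 theta~ 1.543 F [-3.6  2.8  1.9] pos [638.7 103.  273.6] lat 1.6 w 14.1 t 4.1
[12.4  1.7 -0.9]
[12.3  0.1  1.9]
[12.   0.1  3. ]
[11.7  0.1  4.2]
[11.2  0.1  5.3]
[10.7  0.   6.3]
pos [638.7 103.  273.6] delta tool mm [ -1.3   1.4 110. ] [0.0012 0.0479 0.0052] t 4.1 F [-3.6  2.8  1.9] w 14.1
```

>>> drive_tool(
  moves=[
    [[0, 0.012, 0, 0, 0, 0, 0], [0, 0.012, 0, 0.002, 0, 0, 0], [0, 0.012, 0, 0.003, 0, 0, 0], [0, 0.012, 0, 0.004, 0, 0, 0], [0, 0.011, 0, 0.005, 0, 0, 0]],
  ],
)

```text
clock: 4.6
position: [696.9, 86.1, 257.1]
ee_rot: [0.99, -0.14, -0.025, -0.003]
contact_force: [-0.7, 2.7, 1.7]
gripper_width: 13.4
```

```bash
python3 -c "
from h import *
plan(np.radians(52),3)
goto(H,down())
p,d=arm.get_image('side'); cv2.imwrite('pics/side2.png',cv2.resize(p[80:280,160:360,::-1],None,fx=3,fy=3,interpolation=cv2.INTER_CUBIC))"
```

```text
arc angle deg 58.8 r 131.4 theta~ 2.031 F [-0.7  2.7  1.7] pos [696.9  86.1 257.1] lat 1.9 w 13.4 t 4.6
[4.1 1.9 3.2]
[4.4 0.  2.7]
[4.3 0.  2.9]
pos [696.9  86.1 257.1] delta tool mm [-62.4   1.3  96.6] [0.0014 0.0505 0.006 ] t 4.6 F [-0.7  2.7  1.7] w 13.4
```

View pics/side2.png

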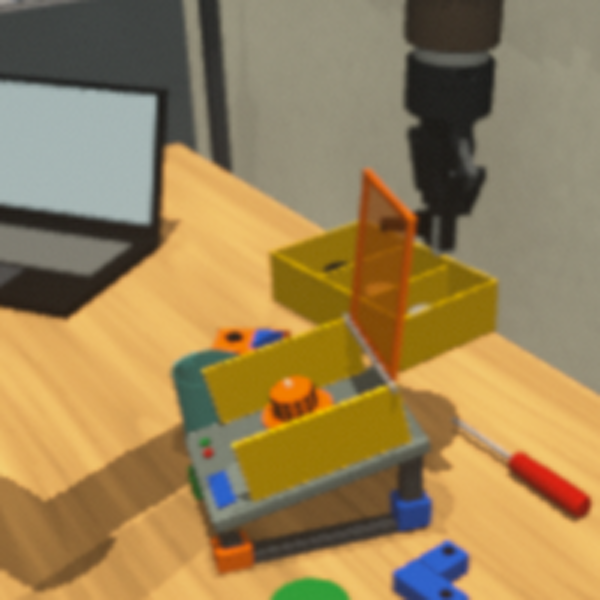

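>>> drive_tool(
  moves=[
    [[0, 0.004, 0, 0.003, 0, 0, 0], [0, 0.003, 0, 0.002, 0, 0, 0], [0.6, 0, 0, 0, 0, 0, 0], [0.6, 0, 0, 0, 0, 0, 0], [0.6, 0, 0, 0, 0, 0, 0]],
  ],
)

```text
clock: 5.15
position: [707.2, 82.2, 249.5]
ee_rot: [0.99, -0.141, -0.023, -0.002]
contact_force: [-0.4, 0.0, 0.2]
gripper_width: 51.2
```

```bash
python3 -c "
from h import *
ang()"
```

```text
arc angle deg 53.0 r 131.1 theta~ 2.132 F [-0.4  0.   0.2] pos [707.2  82.2 249.5] lat 1.1 w 51.2 t 5.15
```

>>> drive_tool(
  moves=[
    [[0.6, 0.001, 0, -0.04, 0, 0, 0], [0.6, 0, 0, -0.045, 0, 0, 0], [0.6, 0, 0, -0.025, 0, 0, 0], [0.6, 0, 0, 0, 0, 0, 0]],
  ],
)

```text
clock: 5.55
position: [711.8, 79.8, 360.7]
ee_rot: [0.99, -0.141, -0.025, -0.001]
contact_force: [0.3, 1.2, 0.8]
gripper_width: 51.2
```

```bash
python3 -c "
from h import *
goto([600,113,350],down())
for n in('top','side'):
    p,d=arm.get_image(n); o,s=((190,150),4) if n=='top' else ((190,120),4)
    np.savez(f'pics/{n}3.npz',p=p,d=d)
    cv2.imwrite(f'pics/{n}3.png',cv2.resize(p[o[1]:o[1]+150,o[0]:o[0]+150,::-1],None,fx=s,fy=s,interpolation=cv2.INTER_CUBIC))
"
```

```text
pos [711.8  79.8 360.7] delta tool mm [-115.9   -0.7   16.6] [0.0061 0.0502 0.0039] t 5.55 F [0.3 1.2 0.8] w 51.2
```

View pics/side3.png

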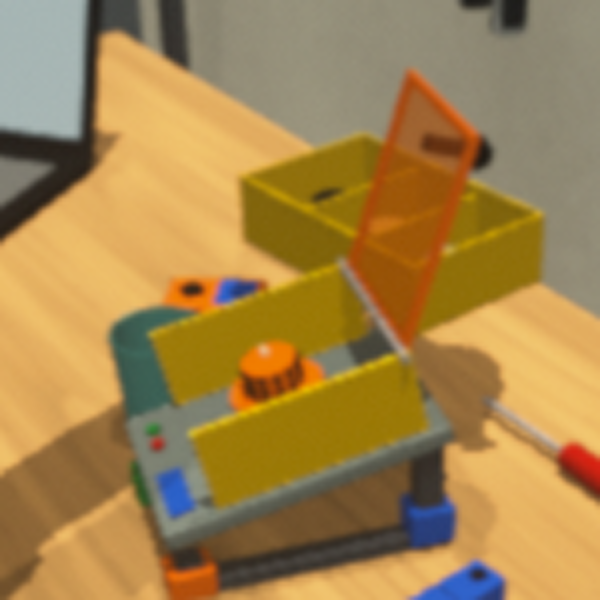

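View pics/top3.png

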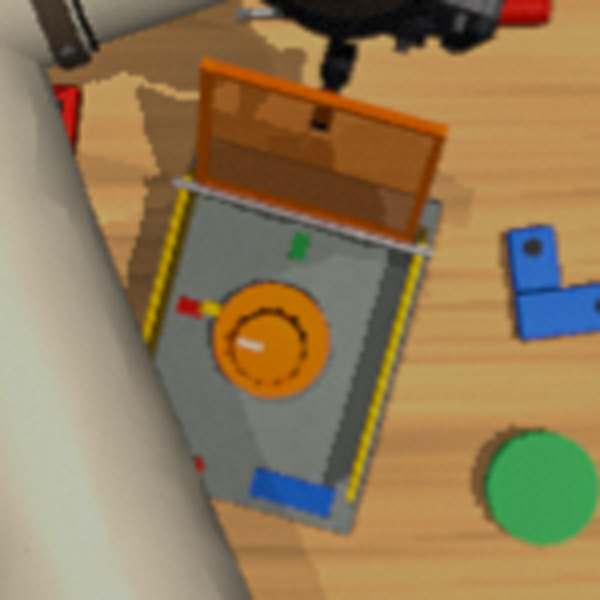

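```bash
cat >> h.py <<'E'
def ptool(a=0): return R.from_matrix(M)*R.from_euler('x',np.pi)*R.from_euler('z',a)
E
python3 - <<'E'
from h import *
for n in('top','side'):
    z=np.load(f'pics/{n}3.npz'); p=z['p']; hsv=cv2.cvtColor(p,cv2.COLOR_RGB2HSV)
    m=cv2.inRange(hsv,(5,170,120),(18,255,255)); 
    k,l,st,ce=cv2.connectedComponentsWithStats(m)
    e=proj(n,M@np.array([0,0,31 if n=='top' else 43.])+V)[0]; print(n,'pred',e.round(1))
    for i in range(1,k):
        if st[i,4]>60: print(st[i],ce[i].round(1))
    if n=='top':
        i=min(range(1,k),key=lambda i:np.hypot(*(ce[i]-e))); c=max(cv2.findContours((l==i).astype(np.uint8),0,1)[0],key=len); (x,y),r=cv2.minEnclosingCircle(c); print('circle',x,y,r)
        o,d=rays(n,[[x,y],ce[i]]); nrm=M[:,2]
        for dd in d:
            t=((V+nrm*33-o)@nrm)/(dd@nrm); print('panel coords',((o+t*dd-V)@M).round(1))
    # red/green marks hue
s=arm.read_state(); print(s['joints'].round(3))
goto(V+M@np.array([0,0,160]),ptool())
E
```

```text
top pred [258.2 234.1]
[ 240  164   63   46 1095] [271.2 183.4]
[125 190  26  26 356] [138.1 201.9]
[243 221  29  28 603] [257.3 234.7]
circle 257.2024230957031 234.64979553222656 14.360614776611328
panel coords [-1.4  1.8 33. ]
panel coords [-1.5  1.5 33. ]
side pred [258.  213.1]
[ 276  138   34   70 1182] [292.4 171.6]
[231 189  14   9  91] [237.3 192.7]
[248 205  23  18 222] [257.7 212.8]
[230 259  15  13 135] [236.8 265.3]
[ 0.327  0.544  0.577 -0.026 -1.655  0.96 ]
pos [710.6  80.1 356.7] delta tool mm [-173.4   -1.7  125.7] [0.0079 0.266  0.0049] t 5.65 F [ 0.8 -0.6 -0.4] w 51.4
```

>>> drive_tool(
  moves=[
    [[0.75, -0.04, 0, 0, 0, 0, 0], [0.75, -0.045, 0, 0, 0, 0.05, 0], [0.75, -0.045, 0, 0, 0, 0.06, 0], [0.75, -0.03, 0, 0.01, 0, 0.08, 0], [0.75, 0, 0, 0, 0, 0, 0]],
  ],
)

```text
clock: 6.15
position: [546.2, 121.8, 328.0]
ee_rot: [0.988, -0.141, 0.053, 0.022]
contact_force: [1.0, 1.0, -0.3]
gripper_width: 63.8
```

```bash
python3 -c "
from h import *
goto(V+M@np.array([-1,1,160]),ptool())"
```

```text
pos [546.2 121.8 328. ] delta tool mm [-21.2 -10.   85.1] [0.0281 0.0986 0.0065] t 6.15 F [ 1.   1.  -0.3] w 63.8
```

>>> drive_tool(
  moves=[
    [[0.75, -0.011, -0.005, 0.042, 0.014, 0.05, 0.003], [0.75, -0.009, -0.005, 0.042, 0.014, 0.05, 0.003], [0.75, 0, 0, 0, 0, 0, 0]],
  ],
)

```text
clock: 6.45
position: [534.3, 129.1, 237.5]
ee_rot: [0.985, -0.14, 0.102, 0.018]
contact_force: [0.6, -0.5, -0.6]
gripper_width: 63.8
```

```bash
python3 -c "
from h import *
goto(V+M@np.array([-1,1,75]),ptool())"
```

```text
pos [534.3 129.1 237.5] delta tool mm [ 2.7 -4.3 82. ] [0.0057 0.0027 0.0046] t 6.45 F [ 0.6 -0.5 -0.6] w 63.8
```

>>> drive_tool(
  moves=[
    [[0.75, 0.002, -0.004, 0.035, 0.006, 0.003, 0.004], [0.75, 0, 0, 0.035, 0, 0, 0], [0.75, 0, 0, 0, 0, 0, 0]],
  ],
)

```text
clock: 6.75
position: [555.1, 129.5, 172.0]
ee_rot: [0.984, -0.141, 0.106, 0.014]
contact_force: [0.0, 0.0, -0.1]
gripper_width: 64.1
```

```bash
python3 -c "
from h import *
goto(V+M@np.array([-1,1,40]),ptool())
for n in('top','side'):
    p,d=arm.get_image(n); o,s=((190,150),4) if n=='top' else ((190,120),4)
    cv2.imwrite(f'pics/{n}4.png',cv2.resize(p[o[1]:o[1]+150,o[0]:o[0]+150,::-1],None,fx=s,fy=s,interpolation=cv2.INTER_CUBIC))
"
```

```text
pos [555.1 129.5 172. ] delta tool mm [-3.5  2.6 48.9] [-0.0032 -0.0043  0.0023] t 6.75 F [ 0.   0.  -0.1] w 64.1
```

View pics/side4.png

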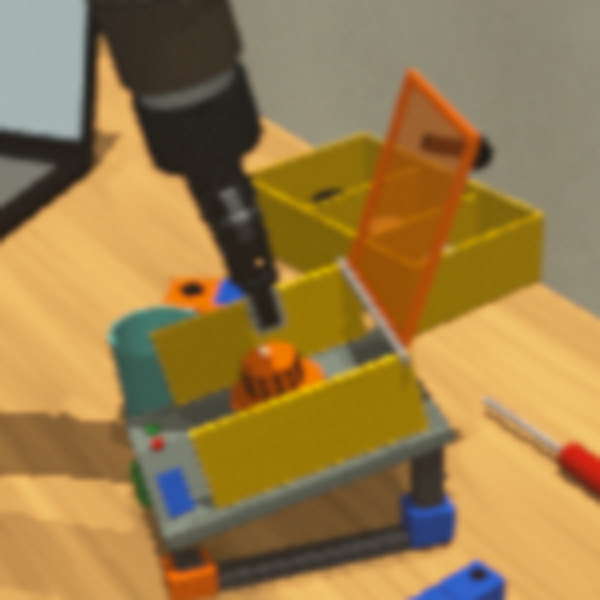

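>>> drive_tool(
  moves=[
    [[0.75, -0.003, 0.003, 0.03, -0.003, -0.004, 0.002], [0.75, 0, 0, 0.02, 0, 0, 0], [0.75, 0, 0, 0, 0, 0, 0]],
  ],
)

```text
clock: 7.15
position: [571.5, 130.0, 136.4]
ee_rot: [0.983, -0.141, 0.115, 0.007]
contact_force: [-0.5, -0.6, 0.4]
gripper_width: 63.7
```

```bash
python3 -c "
from h import *
goto(V+M@np.array([-1,1,33]),ptool())"
```

```text
pos [571.5 130.  136.4] delta tool mm [-11.6   7.8  17.4] [-0.0183 -0.0202 -0.0011] t 7.15 F [-0.5 -0.6  0.4] w 63.7
```

>>> drive_tool(
  moves=[
    [[0.75, -0.012, 0.008, 0, -0.018, -0.02, 0], [0.75, 0, 0, 0, 0, 0, 0], [0.75, 0, 0, 0, 0, 0, 0]],
  ],
)

```text
clock: 7.45
position: [560.3, 127.3, 140.0]
ee_rot: [0.984, -0.143, 0.107, 0.012]
contact_force: [0.3, -0.2, -0.6]
gripper_width: 64.1
```

```bash
python3 -c "
from h import *
goto(V+M@np.array([-1,1,33]),ptool())"
```

```text
pos [560.3 127.3 140. ] delta tool mm [-2.3  1.9 23.5] [-0.006  -0.006  -0.0019] t 7.45 F [ 0.3 -0.2 -0.6] w 64.1
```

>>> drive_tool(
  moves=[
    [[0.75, -0.003, 0.002, 0.01, -0.006, -0.006, 0], [0.75, -0.002, 0.001, 0.01, -0.004, -0.004, 0]],
  ],
)

```text
clock: 7.65
position: [560.1, 125.8, 121.9]
ee_rot: [0.984, -0.143, 0.104, 0.014]
contact_force: [-0.1, -0.0, -0.4]
gripper_width: 64.0
```

```bash
python3 -c "
from h import *
goto(V+M@np.array([-1,1,33]),ptool())"
```

```text
pos [560.1 125.8 121.9] delta tool mm [1.3 0.3 5.7] [-0.0008 -0.0003 -0.002 ] t 7.65 F [-0.1 -0.  -0.4] w 64.0
```

>>> drive_tool(
  moves=[
    [[0.75, 0, 0, 0.006, 0, 0, 0], [0.5, 0, 0, 0, 0, 0, 0], [0.3, 0, 0, 0, 0, 0, 0], [0.3, 0, 0, 0, 0, 0, 0]],
  ],
)

```text
clock: 8.05
position: [560.7, 125.3, 113.3]
ee_rot: [0.984, -0.143, 0.102, 0.016]
contact_force: [-1.6, 0.9, 3.5]
gripper_width: 38.1
```

```bash
python3 -c "
from h import *
goto(V+M@np.array([-1,1,33]),ptool())
print(arm.read_state()['wrist_torque'])
p,d=arm.get_image('side'); cv2.imwrite('pics/side5.png',cv2.resize(p[150:250,190:310,::-1],None,fx=5,fy=5,interpolation=cv2.INTER_CUBIC))"
```

```text
pos [560.7 125.3 113.3] delta tool mm [ 2.4 -0.1 -2.9] [ 0.0019  0.0024 -0.001 ] t 8.05 F [-1.6  0.9  3.5] w 38.1
[ 0.0803195   0.93521973 -0.04010412]
```

View pics/side5.png

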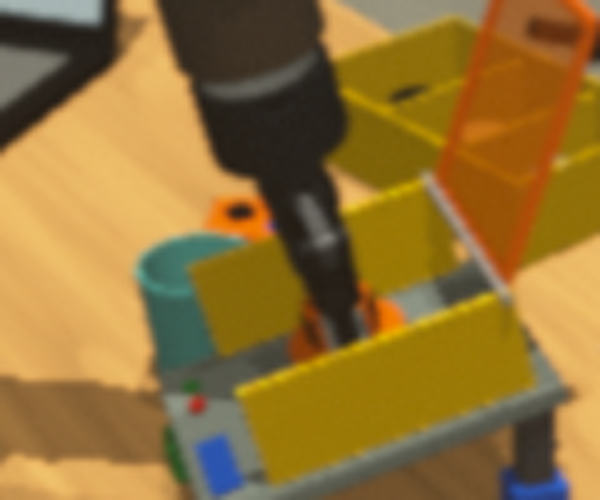

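>>> drive_tool(
  moves=[
    [[0.2, 0, 0, 0.003, 0, 0, 0]],
  ],
)

```text
clock: 8.2
position: [561.2, 125.1, 110.9]
ee_rot: [0.984, -0.143, 0.102, 0.016]
contact_force: [-2.7, 1.4, 4.4]
gripper_width: 38.3
```

>>> drive_tool(
  moves=[
    [[0.2, 0, 0, 0.003, 0, 0, 0]],
  ],
)

```text
clock: 8.3
position: [561.8, 124.9, 108.2]
ee_rot: [0.984, -0.143, 0.103, 0.016]
contact_force: [-2.7, 1.5, 4.3]
gripper_width: 38.1
```

>>> drive_tool(
  moves=[
    [[0.2, 0, 0, 0.003, 0, 0, 0]],
  ],
)

```text
clock: 8.4
position: [562.3, 124.8, 105.4]
ee_rot: [0.984, -0.143, 0.103, 0.016]
contact_force: [-3.6, 2.2, 5.1]
gripper_width: 38.6
```

```bash
python3 -c "
from h import *
goto(V+M@np.array([-1,1,33]),ptool()); s=arm.read_state(); print('Fn',s['contact_force']@M[:,2],(s['position']-V)@M)"
```

```text
pos [562.3 124.8 105.4] delta tool mm [  2.4  -0.1 -11. ] [ 0.0016  0.0015 -0.0009] t 8.4 F [-3.6  2.2  5.1] w 38.6
Fn 5.878558368201591 [-3.38288191  0.91947654 21.99641515]
```

>>> drive_tool(
  moves=[
    [[0.2, 0, 0, 0.002, 0, 0, 0]],
  ],
)

```text
clock: 8.5
position: [562.8, 124.6, 103.7]
ee_rot: [0.984, -0.142, 0.103, 0.016]
contact_force: [-7.3, 2.6, 8.7]
gripper_width: 38.3
```

>>> drive_tool(
  moves=[
    [[0.2, 0, 0, 0.002, 0, 0, 0]],
  ],
)

```text
clock: 8.6
position: [563.2, 124.6, 102.5]
ee_rot: [0.984, -0.142, 0.103, 0.016]
contact_force: [-11.6, 2.7, 17.8]
gripper_width: 38.4
```

>>> drive_tool(
  moves=[
    [[0.2, 0, 0, 0.002, 0, 0, 0]],
  ],
)

```text
clock: 8.7
position: [563.4, 124.5, 102.4]
ee_rot: [0.984, -0.142, 0.104, 0.016]
contact_force: [-16.0, 3.5, 23.1]
gripper_width: 38.4
```

```bash
python3 -c "
from h import *
goto(V+M@np.array([-1,1,33]),ptool()); s=arm.read_state(); print('Fn',s['contact_force']@M[:,2],(s['position']-V)@M)"
```

```text
pos [563.4 124.5 102.4] delta tool mm [  2.    0.  -14.1] [ 0.0022 -0.0004 -0.    ] t 8.7 F [-16.    3.5  23.1] w 38.4
Fn 25.945115352048166 [-2.98344471  0.98122758 18.89496316]
```

>>> drive_tool(
  moves=[
    [[0.2, -0.001, 0, 0.0005, 0, 0, 0]],
  ],
)

```text
clock: 8.8
position: [562.7, 124.8, 103.2]
ee_rot: [0.984, -0.142, 0.104, 0.016]
contact_force: [-4.4, -1.6, 11.0]
gripper_width: 38.4
```

```bash
cat >> h.py <<'E'
def st():
    s=arm.read_state(); Rc=R.from_quat(s['ee_rot']); f=s['contact_force']@M
    rel=(R.from_matrix(M)*R.from_euler('x',np.pi)).inv()*Rc
    print('F panel',f.round(1),'pos panel',((s['position']-V)@M).round(2),'turn',rel.as_rotvec().round(3),'Tpanel',(s['wrist_torque']@M).round(2),'j6',s['joints'][5].round(3),'t',round(s['clock'],2))
E
python3 -c "
from h import *
st()"
```

```text
F panel [-1.4 -2.7 11.6] pos panel [-3.48  1.04 19.84] turn [-0.002  0.002 -0.   ] Tpanel [-0.9   0.78 -0.07] j6 0.466 t 8.8
```

>>> drive_tool(
  moves=[
    [[0.2, -0.0005, 0, 0.0012, 0, 0, 0.08], [0.2, -0.0005, 0, 0.0012, 0, 0, 0.08]],
  ],
)

```text
clock: 9.0
position: [562.8, 125.0, 103.4]
ee_rot: [0.969, -0.222, 0.107, 0.007]
contact_force: [-6.2, 1.0, 10.3]
gripper_width: 38.3
```

```bash
python3 -c "
from h import *
st()"
```

```text
F panel [-4.  -0.8 11.3] pos panel [-3.4   1.31 20.02] turn [-0.001  0.005  0.164] Tpanel [-0.32  1.63  0.05] j6 0.296 t 9.0
```

>>> drive_tool(
  moves=[
    [[0.2, -0.0005, 0, 0.0018, 0, 0, 0.08], [0.2, -0.0005, 0, 0.0014, 0, 0, 0.08]],
  ],
)

```text
clock: 9.2
position: [563.1, 125.4, 102.7]
ee_rot: [0.947, -0.302, 0.108, -0.002]
contact_force: [-7.3, 2.1, 12.2]
gripper_width: 38.0
```

```bash
python3 -c "
from h import *
st()"
```

```text
F panel [-4.9 -0.1 13.5] pos panel [-3.39  1.71 19.25] turn [0.    0.008 0.33 ] Tpanel [-0.5   1.84  0.02] j6 0.123 t 9.2
```

>>> drive_tool(
  moves=[
    [[0.2, -0.0005, 0, 0.0017, 0, 0, 0.08], [0.2, -0.0005, 0, 0.0016, 0, 0, 0.08]],
  ],
)

```text
clock: 9.4
position: [563.3, 125.7, 102.6]
ee_rot: [0.919, -0.379, 0.109, -0.011]
contact_force: [-8.7, 0.9, 14.9]
gripper_width: 38.4
```

```bash
python3 -c "
from h import *
st()
p,d=arm.get_image('top'); cv2.imwrite('pics/top6.png',cv2.resize(p[170:290,200:320,::-1],None,fx=5,fy=5,interpolation=cv2.INTER_CUBIC))"
```

```text
F panel [-5.3 -1.6 16.3] pos panel [-3.29  2.05 19.14] turn [0.002 0.01  0.496] Tpanel [-0.57  2.25 -0.01] j6 -0.05 t 9.4
```

View pics/top6.png

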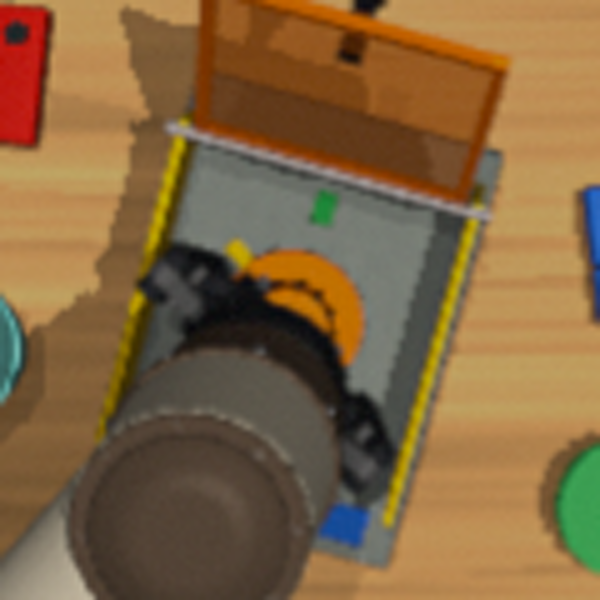

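>>> drive_tool(
  moves=[
    [[0.2, -0.0003, 0.0005, 0.0016, 0, 0, 0.09], [0.2, -0.0002, 0.0006, 0.0016, 0, 0, 0.09], [0.2, -0.0002, 0.0006, 0.0016, 0, 0, 0.09]],
  ],
)

```text
clock: 9.75
position: [563.6, 126.1, 102.7]
ee_rot: [0.856, -0.504, 0.109, -0.028]
contact_force: [-7.9, 2.6, 13.6]
gripper_width: 38.5
```

```bash
python3 -c "
from h import *
st()"
```

```text
F panel [-5.3  0.3 15. ] pos panel [-3.14  2.51 19.19] turn [0.008 0.014 0.777] Tpanel [-0.19  2.29  0.05] j6 -0.341 t 9.75
```

>>> drive_tool(
  moves=[
    [[0.2, -0.0001, 0.0006, 0.0016, 0, 0, 0.09], [0.2, -0.0001, 0.0006, 0.0016, 0, 0, 0.09], [0.2, 0, 0.0006, 0.0016, 0, 0, 0.09], [0.2, 0, 0.0006, 0.0016, 0, 0, 0.09]],
  ],
)

```text
clock: 10.15
position: [564.1, 126.6, 102.7]
ee_rot: [0.748, -0.654, 0.104, -0.051]
contact_force: [-8.3, 2.2, 14.0]
gripper_width: 38.2
```

```bash
python3 -c "
from h import *
st()"
```

```text
F panel [-5.5 -0.3 15.5] pos panel [-2.82  3.15 19.21] turn [0.018 0.017 1.15 ] Tpanel [-0.27  2.36  0.03] j6 -0.728 t 10.15
```

>>> drive_tool(
  moves=[
    [[0.2, 0, 0.0005, 0.0016, 0, 0, 0.09], [0.2, 0, 0.0005, 0.0016, 0, 0, 0.09], [0.2, 0, 0.0005, 0.0016, 0, 0, 0.09]],
  ],
)

```text
clock: 10.45
position: [564.6, 126.9, 102.8]
ee_rot: [-0.649, 0.751, -0.098, 0.067]
contact_force: [-7.3, 1.3, 13.8]
gripper_width: 38.3
```

```bash
python3 -c "
from h import *
st()
p,d=arm.get_image('top'); cv2.imwrite('pics/top7.png',cv2.resize(p[170:290,200:320,::-1],None,fx=5,fy=5,interpolation=cv2.INTER_CUBIC))"
```

```text
F panel [-4.4 -0.8 15.1] pos panel [-2.38  3.62 19.21] turn [0.027 0.018 1.431] Tpanel [-0.42  2.37  0.03] j6 -1.019 t 10.45
```

View pics/top7.png

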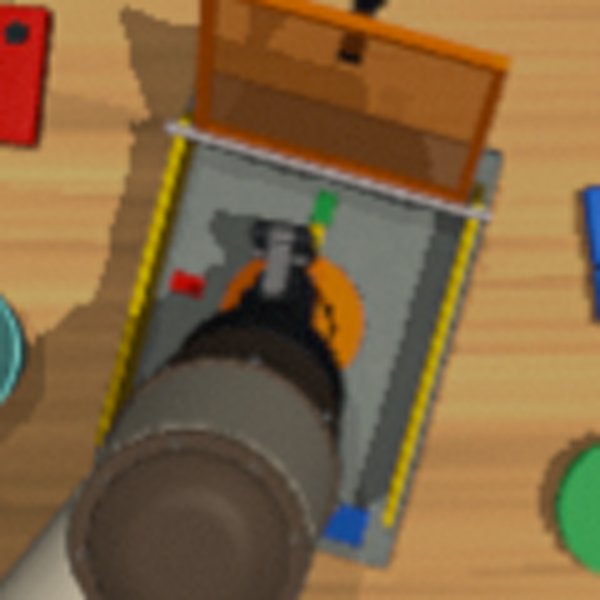

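>>> drive_tool(
  moves=[
    [[0.2, 0, 0.0005, 0.0016, 0, 0, 0.06], [0.2, 0, 0.0005, 0.0016, 0, 0, 0.06]],
  ],
)

```text
clock: 10.7
position: [564.9, 127.0, 102.9]
ee_rot: [-0.6, 0.791, -0.094, 0.075]
contact_force: [-8.4, 2.3, 14.4]
gripper_width: 38.3
```

```bash
python3 -c "
from h import *
st()"
```

```text
F panel [-5.5 -0.2 15.9] pos panel [-2.14  3.75 19.24] turn [0.031 0.018 1.558] Tpanel [-0.4   2.48  0.1 ] j6 -1.153 t 10.7
```

>>> drive_tool(
  moves=[
    [[0.2, 0, 0.0003, 0.0016, 0, 0, 0.05], [0.2, 0, 0.0003, 0.0016, 0, 0, 0.05]],
  ],
)

```text
clock: 10.9
position: [565.1, 127.0, 102.9]
ee_rot: [-0.558, 0.821, -0.091, 0.081]
contact_force: [-7.8, 2.3, 14.6]
gripper_width: 38.2
```

```bash
python3 -c "
from h import *
st()
p,d=arm.get_image('top'); cv2.imwrite('pics/top8.png',cv2.resize(p[170:290,200:320,::-1],None,fx=5,fy=5,interpolation=cv2.INTER_CUBIC))"
```

```text
F panel [-4.9 -0.  16. ] pos panel [-1.9   3.87 19.22] turn [0.035 0.019 1.662] Tpanel [-0.3   2.93  0.11] j6 -1.264 t 10.9
```

View pics/top8.png

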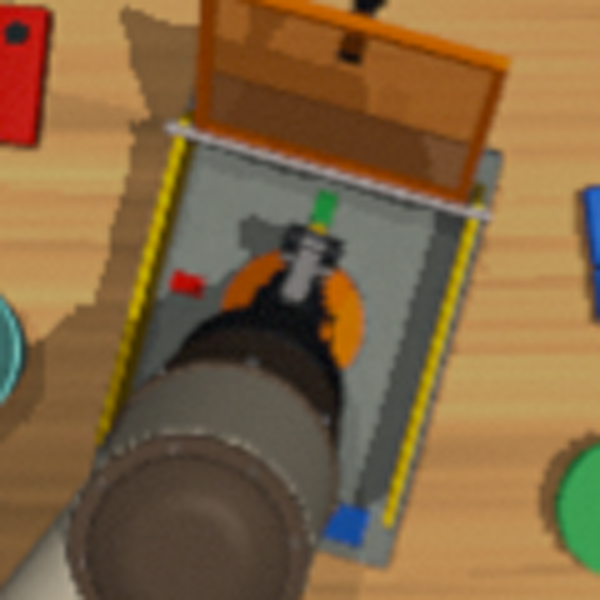

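>>> drive_tool(
  moves=[
    [[0.2, 0, 0, 0.0015, 0, 0, 0.02], [0.2, 0, 0, 0.0015, 0, 0, 0], [0.2, 0, 0, 0.0015, 0, 0, 0], [0.2, 0, 0, -0.003, 0, 0, 0], [0.2, 0, 0, -0.004, 0, 0, 0], [0.2, 0, 0, -0.004, 0, 0, 0], [0.75, 0, 0, 0, 0, 0, 0], [0.75, 0, 0, 0, 0, 0, 0], [0.75, 0, 0, 0, 0, 0, 0]],
  ],
)

```text
clock: 11.85
position: [562.8, 127.6, 113.7]
ee_rot: [-0.548, 0.827, -0.091, 0.083]
contact_force: [-0.5, -0.4, -0.5]
gripper_width: 63.9
```

```bash
python3 -c "
from h import *
st(); print(arm.read_state()['gripper_width'])"
```

```text
F panel [-0.5 -0.5 -0.4] pos panel [-2.02  3.74 30.25] turn [0.039 0.019 1.685] Tpanel [-0.01  0.48 -0.06] j6 -1.279 t 11.85
63.88726313644742
```

>>> drive_tool(
  moves=[
    [[0.75, 0, 0, -0.02, 0, 0, 0], [0.75, 0, 0, -0.03, 0, 0, 0], [0.75, 0, 0, -0.04, 0, 0, 0], [0.75, 0, 0, -0.04, 0, 0, 0], [0.75, 0, 0, -0.04, 0, 0, 0], [0.75, 0, -0.04, -0.02, 0, 0, 0], [0.75, 0, 0, 0, 0, 0, 0]],
  ],
)

```text
clock: 12.55
position: [552.0, 123.1, 310.9]
ee_rot: [-0.549, 0.827, -0.091, 0.079]
contact_force: [0.3, 0.6, -0.4]
gripper_width: 64.4
```

```bash
python3 -c "
from h import *
st()
for n in('top','side'):
    p,d=arm.get_image(n); o,s=((190,150),4) if n=='top' else ((190,120),4)
    cv2.imwrite(f'pics/{n}9.png',cv2.resize(p[o[1]:o[1]+150,o[0]:o[0]+150,::-1],None,fx=s,fy=s,interpolation=cv2.INTER_CUBIC))"
```

```text
F panel [-0.   0.7 -0.4] pos panel [ 30.15  -3.6  224.99] turn [0.03  0.02  1.683] Tpanel [-0.03  0.52 -0.03] j6 -1.09 t 12.55
```

View pics/top9.png

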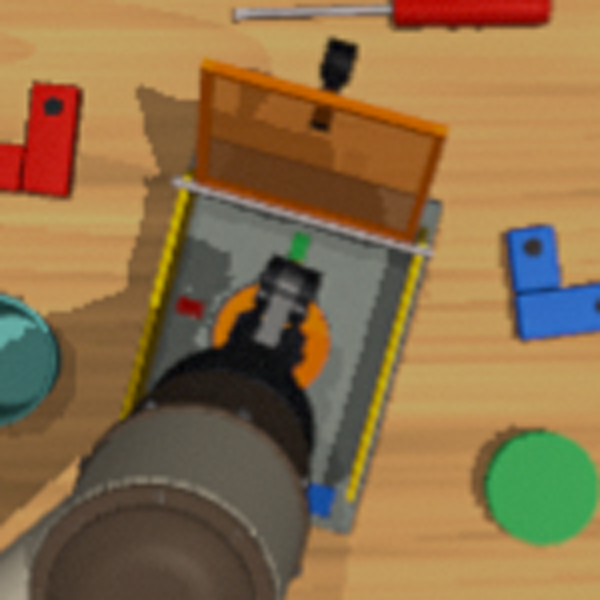

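View pics/side9.png

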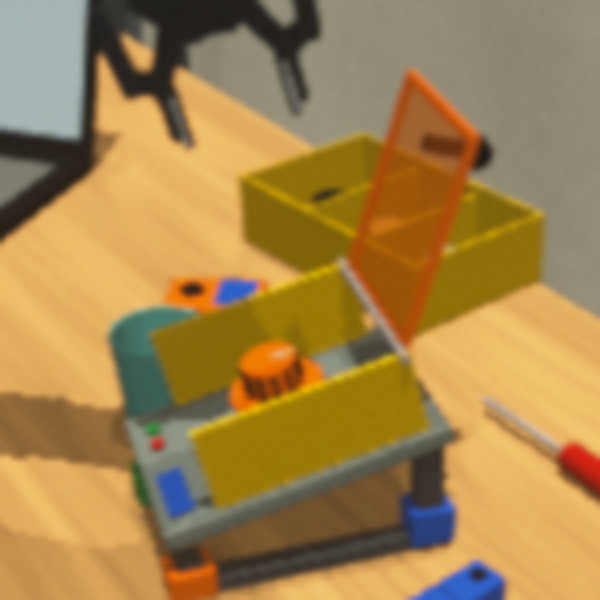

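>>> drive_tool(
  moves=[
    [[0.75, 0, 0.045, 0, 0, 0, 0], [0.75, 0, 0.045, 0, 0, 0, 0], [0.75, 0, 0.045, 0, 0, 0, 0], [0.75, 0, 0, 0, 0, 0, 0], [0.75, 0, 0, 0, 0, 0, 0]],
  ],
)

```text
clock: 13.15
position: [419.5, 171.4, 264.0]
ee_rot: [-0.55, 0.828, -0.091, 0.066]
contact_force: [0.0, 1.2, -0.4]
gripper_width: 63.8
```

Run:
```python
from h import *
st()
p,d=arm.get_image('top'); cv2.imwrite('pics/top10.png',cv2.resize(p[170:290,200:320,::-1],None,fx=5,fy=5,interpolation=cv2.INTER_CUBIC))
hsv=cv2.cvtColor(p,cv2.COLOR_RGB2HSV); m=cv2.inRange(hsv,(22,140,140),(33,255,255))
k,l,s,c=cv2.connectedComponentsWithStats(m)
for i in range(1,k):
    o,dd=rays('top',[c[i]]); t=((V+M[:,2]*10-o)@M[:,2])/(dd[0]@M[:,2]); q=(o+t*dd[0]-V)@M
    if abs(q[0])<60 and abs(q[1])<55: print(s[i],q.round(1),'dial',np.arctan2(q[0]+1,q[1]-1).round(3))
```

```text
F panel [-0.4  1.1 -0.3] pos panel [-117.27    5.24  208.44] turn [1.000e-03 2.500e-02 1.681e+00] Tpanel [0.05 0.45 0.  ] j6 -1.419 t 13.15
[260 215   5   6  20] [35.9  1.9 10. ] dial 1.547
```

View pics/top10.png

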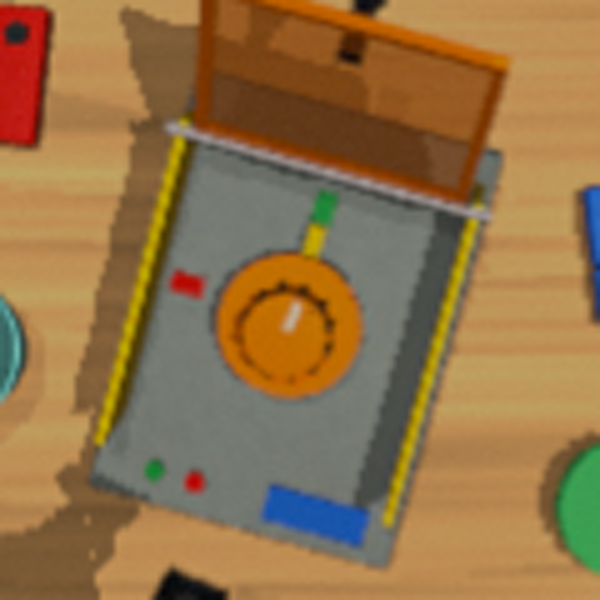

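The pointer at (315,240) lines up with the green mark at (325,208). The measured dial angle is about 1.55 rad. The cover is open and the gripper is clear, so I'm handing in.

```bash
python3 -c "
from bench import arm
print(arm.job_done())"
```

```text
the job is handed in; nothing more can be done
None
```

The test rig is switched on and the job is handed in at about 13 s. The interface gives no verdict, so the results below are from my own checks.

- **Cover:** I gripped the black handle and swung the cover along its arc to about 2.1 rad, then let go. It stayed at its open stop in every later picture.
- **Knob:** I gripped it square to the panel, pressed it down to its hard stop and turned it about 1.68 rad clockwise. The wrist torque rose slightly at the end stop. I then let the knob up and backed away.
- **Pointer:** The last top picture shows the yellow pointer in line with the green mark. I measured the dial at about 1.55 rad.
- **Press force:** It was mostly 13–16 N while turning. It reached about 26 N once, when the knob first met its stop. That is over the 14–20 N target but below the roughly 30 N at which the clips give way. I could not measure the switch's own movement directly. The depth at the stop stayed steady within about 0.4 mm afterwards, so I saw no sign of it being pushed in.
- **Bystanders:** I did not measure their positions. The ones visible in the last pictures looked unmoved, and the contact force after I backed away was within sensor noise (about 1 N).

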